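# Fit the red hand knob on the saw rail's flat-sided spindle

### The job

The clamp spindle on the blue saw rail has lost its knob: pick up the red bar-grip knob from the bench, turn it so that its bar lies along the spindle's two flats, lower it onto the spindle until it sits fully home on the round white collar, and let go. Leave the loose black knob and the wood offcut where they are.

Things in the scene. Friction and masses are not known exactly. Their poses are not given: they have to be found in the camera images.
- red_knob: Loose red knob upright on the bench, 63-126 g, 61 mm high. Black hub 46 x 36, 27 high; red disc, dia 52, at height 27-33; red grip bar 56 long (x), 16 thick (y), at height 33-61, white line on top. Oblong bore in the underside, 28 (x) x 17 (y), 27 deep. Origin: centre of underside; x along the bar, z up. Fits either way round. All mm.
- spindle: Fixed brass spindle on the blue rail (50 high, 90 wide). Origin: centre under its white collar, on the rail top, z up. Collar dia 60, 6 thick. Spindle top 30 above origin: a 24 round with 2 flats 13 apart that run along its x and face +y and -y; last 12 taper to 19 x 8. Fixed; yaw varies. Seated knob: underside on collar, play 2 mm, 10 deg. A fitted black knob is 150+ away on the rail. All mm.
- black_knob: Loose round black star knob, 57 mm in diameter, 44 mm high, standing on the bench; a bystander. Origin: centre of its underside.
- offcut: Loose spruce offcut lying on the bench, 90 x 44 x 30 mm (x, y, z); a bystander. Origin: centre of its underside.
Things that resemble listed ones, but are neither listed nor needed, are in the scene too. Of the things that look like the red_knob, the middle-sized one is meant.

How it is judged:
At the end, for the whole second after the job is handed in: The red knob stands on the spindle, upright within 10 degrees, its underside on the collar (within 5 mm), centred within 10 mm, its bar along the flats within 17 degrees, at rest and released (horizontal distance between red_knob and spindle below 0.01 m and z of red_knob in the frame of spindle between 0 and 0.011 m and angle between the x axis of red_knob and the x axis of spindle, either way round below 0.3 rad and angle between red_knob's own z axis and vertical below 0.17 rad and linear speed of red_knob below 0.02 m/s); the robot touches nothing.
It fails at once if the loose black knob is moved more than 20 mm (distance of black_knob from where it was at the start of the episode above 0.02 m).
It fails at once if the offcut is moved more than 20 mm (distance of offcut from where it was at the start of the episode above 0.02 m).
It also fails if it takes over 35 s, if anything falls off the work surface, if the arm or the gripper's body presses on something with over 40 N, if the wrist force passes 120 N, or if a joint passes its speed limit or range.

### The arm

A 7-joint arm with a two-finger parallel gripper is mounted at the origin on the work surface. World frame = base frame: x ahead of the robot, y to its left, z up, the work surface at z = 0. Lengths are in m, angles in rad, forces in N, time in s.
With the tool pointing down it reaches from about 0.375 to 0.925 m from the base axis. Payload 3.1 kg.
Tool frame: the origin (TCP) lies at the very end of the fingers, on their centre line; the grasp point (between the pads) lies 19 mm behind it; x points along the fingers, y is the direction in which the jaws open and shut, and the axes are right-handed (so a half turn about x gives the same grasp; the last joint's range is limited). The gripper opens to 85 mm and grips with 20 to 120 N. Pads are 22 mm wide; open, the fingers measure 114 mm over their backs; the gripper's body (76 mm by 85 mm) begins 54 mm behind the grasp point. The pads swing forward as they close: fully open they stand 13 mm farther back than shut.
Start: joints at [1.071, 0.383, 0.044, 1.598, -0.018, 1.161, -0.05], TCP at [0.254, -0.598, 0.209] pointing down, gripper open.
Joint ranges: [-2.61, 2.61], [-0.41, 2.15], [-1.48, 1.57], [0, 2.5], [-1.57, 4.71], [0.05, 1.97], [-2.85, 2.85]. Speed limits (rad/s): [2.79, 2.79, 3.14, 3.14, 3.14, 3.14, 3.14].

### API

Orientations are given as a 3x3 rotation matrix whose columns are the frame's x, y, z axes.
In Python, from station import r gives the robot as it stands.
- The arm moves only by the tool servo_tool, never from a script. Its argument "motion" is one flat list of numbers, 5 for each row, row after row: the opening, from 0 (shut) to 1 (fully open), then the shift along the tool's x, y, z in m, then the turn about the tool's x in rad. In form: [jaw, tx, ty, tz, twist, jaw, tx, ty, tz, twist, ...]. A call has 1 to 5 rows; each row is the pose to reach, as a shift and turn from the pose measured when the call began, along the tool's axes at that moment; what a row does not reach only later rows make up. A row lasts 1/8 s, in which the tool goes at most 62.5 mm and 10.7 degrees, less where a joint would pass 70% of its speed; a pose out of reach is approached as far as the arm can. A call with a gripper value outside its range is refused whole. The fingers move at their own pace and stop on an object; "newtons" is the grip in N (left out, the last holds). Time passes only in rows, so rows that repeat a pose let the fingers close. It gives the time, the measured TCP pose, the force and the opening at its end, in the units of the state.
- r.get_obs(): the state, without advancing time (a new reading comes with each control period).
- r.snapshot(name): name is "scene" or "top" or "wrist"; returns a dict with "image" (400x640x3 uint8, blue, green, red), "mtx" (3x3 intrinsics, pixels), "xyz" and "rotation" of the camera in the world. Camera axes: x right, y down, z forward; pixel columns grow to the right and rows downward; lengths in m; the calibration is good to about 2 mm. A picture is of the moment at which its call begins. There is no depth.
- r.finish_job(): hands the job in, once; it reports no verdict.
Trained networks look in a picture, given as the dict that the camera call returned (one of the last four; its "shot" number tells which), for a name from the list of things; names that differ only in an ending like _2 or _b are one class to them, and where a whole thing is asked for, a point or a joint stands for the part that bears it (a point fixed in the world has none). Each returns a list of dicts, best first, with "confidence" (0 to 1); they miss things now and then, are a little off and sometimes report something else, mostly with a low value. They report only what shows in the picture. A call takes as long as a camera call. They do not tell look-alikes from the thing itself.
- r.trace(picture, query): "mask" (400x640 bool, what is visible of it) and "extent" ([left, top, right, bottom] in pixels, round what is visible of it).
The state is a dict: "time": time; "q": joint angles; "qvel": joint speeds; "joint_efforts": joint torques, N m; "position": TCP position; "eef_rot": TCP orientation; "ft_force": force on the tool from outside, world axes, zero at the start; "ft_torque": the same for the moment, N m; "gripper_width": finger opening in m.
Only numpy, scipy, OpenCV 4.12 (cv2) and the standard library are available. Lean on these libraries where they do the work, as an engineer would, in place of code of your own. Each camera call takes 0.05 s, during which the arm holds its last target.

## Working session

There is one attempt and no reset: what is moved stays moved. The work goes in short steps, Python scripts to look and compute and a tool call to move; the robot and the scene stay as the last step left them, time stands still between calls to the robot, and variables do not carry over. Pictures are saved under pics/ and viewed, and the job is handed in when it is done.

Besides the shell and the picture viewer there is one more tool, called after "Call:" by a JSON object that holds its "method" and its "body". servo_tool: Moves the arm, as the interface text tells. Its arguments: {"type":"object","properties":{"motion":{"type":"array"},"newtons":{"type":"number"}},"required":["motion"]}

```bash
mkdir -p pics; ls; cat > a.py <<'E'
from station import r
import cv2,pickle,numpy as np
o=r.get_obs();print(o)
d={}
for n in ["scene","top","wrist"]:
    s=r.snapshot(n);d[n]=s;cv2.imwrite(f"pics/{n}0.png",s["image"])
    print(n,s["mtx"].round(1).tolist(),s["xyz"],np.round(s["rotation"],3).tolist())
    for q in ["red_knob","spindle"]:
        for t in r.trace(s,q):
            print(q,t["confidence"],t["extent"],t["mask"].sum())
pickle.dump(d,open("d0.pkl","wb"))
E
python3 a.py
```

```text
pics
{'time': 0.0, 'q': array([ 1.07120733,  0.38386457,  0.0438467 ,  1.59959455, -0.01790782,
        1.16120652, -0.04990734]), 'qvel': array([ 1.77897653e-03, -2.69422378e-03,  1.27083532e-03,  2.48865110e-03,
       -1.18330996e-05,  4.41453396e-04,  1.45833816e-03]), 'joint_efforts': array([-3.27497935e-05, -4.33459246e+01,  1.02439452e+00, -2.49513745e+01,
        1.05117360e-02,  1.12751205e-02,  1.01374584e-05]), 'position': array([ 0.25378033, -0.59730601,  0.20735882]), 'eef_rot': array([[-1.17824298e-03,  3.91116500e-01, -9.20340424e-01],
       [ 2.40740001e-03, -9.20337286e-01, -3.91118248e-01],
       [-9.99996408e-01, -2.67645987e-03,  1.42807077e-04]]), 'ft_force': array([-0.50901435, -0.12074475,  0.04790593]), 'ft_torque': array([-0.07978614, -0.05855503, -0.00141647]), 'gripper_width': 0.08543001737829688}
scene [[470.4, 0.0, 310.9], [0.0, 470.4, 205.4], [0.0, 0.0, 1.0]] [ 1.05968993 -0.18634165  0.41877082] [[0.284, 0.471, -0.835], [0.959, -0.144, 0.245], [-0.005, -0.87, -0.493]]
red_knob 0.79 [310.3, 197.6, 342.2, 243.1] 1091
red_knob 0.69 [286.6, 155.4, 333.9, 212.4] 1924
red_knob 0.62 [248.5, 212.3, 275.4, 244.9] 684
spindle 0.72 [444.2, 236.7, 489.7, 274.2] 1224
top [[448.1, 0.0, 318.5], [0.0, 448.1, 203.1], [0.0, 0.0, 1.0]] [ 0.376885   -0.01347237  0.70797795] [[0.006, -0.99, 0.143], [-1.0, -0.003, 0.025], [-0.025, -0.144, -0.989]]
red_knob 0.91 [290.3, 199.2, 325.0, 239.3] 1000
red_knob 0.84 [286.2, 264.3, 335.0, 319.4] 1986
red_knob 0.65 [363.8, 220.9, 389.8, 251.0] 562
spindle 0.69 [204.6, 80.6, 245.0, 115.7] 1177
wrist [[295.7, 0.0, 322.6], [0.0, 295.7, 201.3], [0.0, 0.0, 1.0]] [ 0.32112076 -0.56964405  0.37260365] [[0.391, -0.881, -0.268], [-0.92, -0.374, -0.113], [-0.0, 0.291, -0.957]]
```

View pics/scene0.png

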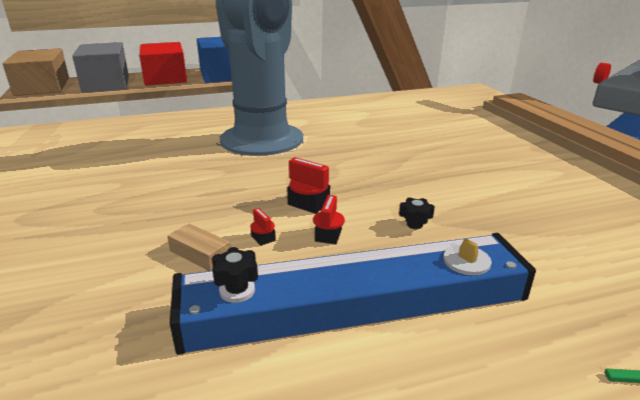

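View pics/top0.png

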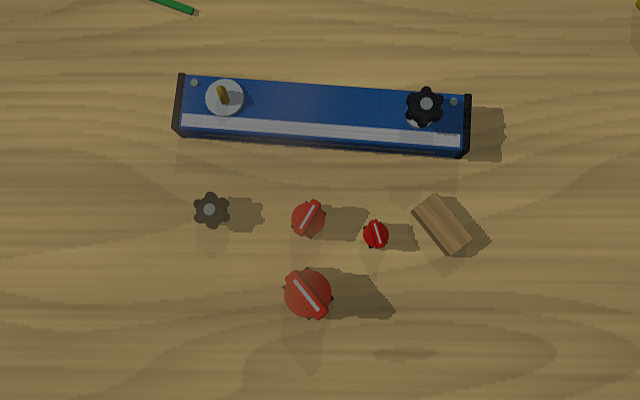

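The top view shows three red knobs. The middle-sized one is at (308,218), which is (329,220) in the scene view. The spindle is at (224,97) in top and (467,255) in scene. The black knob is at (210,210) and the offcut at (440,225). I'll crop in for the fine geometry.

```bash
cat > b.py <<'E'
import cv2,pickle,numpy as np
d=pickle.load(open("d0.pkl","rb"))
def crop(n,x,y,w,h,k):
    return cv2.resize(d[n]["image"][y:y+h,x:x+w],None,fx=k,fy=k,interpolation=cv2.INTER_CUBIC)
a=crop("top",283,193,50,50,8);b=crop("top",199,72,50,50,8)
c=crop("scene",304,193,50,50,8);e=crop("scene",442,226,50,50,8)
cv2.imwrite("pics/crops.png",np.vstack([np.hstack([a[:300],b[:300]]),np.hstack([c[:300],e[:300]])]) if 0 else cv2.resize(np.vstack([np.hstack([a,b]),np.hstack([c,e])]),(600,600)))
def ray(s,u,z):
    D=s["rotation"]@np.linalg.solve(s["mtx"],[u[0],u[1],1.]);return s["xyz"]+D*(z-s["xyz"][2])/D[2]
def white(n,x0,y0,x1,y1,thr,z):
    im=d[n]["image"][y0:y1,x0:x1].astype(int);m=im.min(2)>thr
    ys,xs=np.nonzero(m);p=np.c_[xs+x0,ys+y0].astype(float)
    w=np.array([ray(d[n],q,z) for q in p]);c=w.mean(0)
    ev,E=np.linalg.eigh(np.cov((w-c)[:,:2].T));v=E[:,1];pr=(w-c)[:,:2]@v
    print(n,len(p),p.mean(0),c,"mid",c[:2]+v*(pr.max()+pr.min())/2,"len",np.ptp(pr),"ang",np.degrees(np.arctan2(v[1],v[0])),np.sqrt(ev))
white("top",292,195,328,240,110,.061)
white("scene",312,193,345,225,110,.061)
white("top",205,78,246,118,110,.056)
white("scene",442,235,492,275,120,.056)
for n,z in (("top",.061),):
  for p in [(210,210),(375,234),(308,293),(413,197),(440,225)]: print(p,ray(d[n],p,.04))
E
python3 b.py
```

```text
top 58 [306.82758621 216.27586207] [0.45128362 0.01992352 0.061     ] mid [0.45118821 0.01997956] len 0.03773509383241206 ang 149.5735240508539 [0.00093893 0.011234  ]
scene 228 [337.09210526 203.53508772] [0.45906204 0.03218025 0.061     ] mid [0.47283802 0.0247535 ] len 0.10332800320908421 ang 151.67049208946537 [0.01082202 0.02252921]
top 639 [220.51330203  97.55086072] [0.63436871 0.15430728 0.056     ] mid [0.63182494 0.15509004] len 0.06715709887886735 ang 162.89605969165052 [0.0147309  0.01796231]
scene 1241 [466.43674456 252.45688961] [0.62583708 0.15548741 0.056     ] mid [0.62213582 0.15800712] len 0.09638806781254018 ang 145.75409125649787 [0.01875035 0.02738691]
(210, 210) [0.46273507 0.16769221 0.04      ]
(375, 234) [ 0.42750339 -0.08071737  0.04      ]
(308, 293) [0.34060809 0.01817349 0.04      ]
(413, 197) [ 0.48334145 -0.13827833  0.04      ]
(440, 225) [ 0.44130391 -0.17719439  0.04      ]
```

View pics/crops.png

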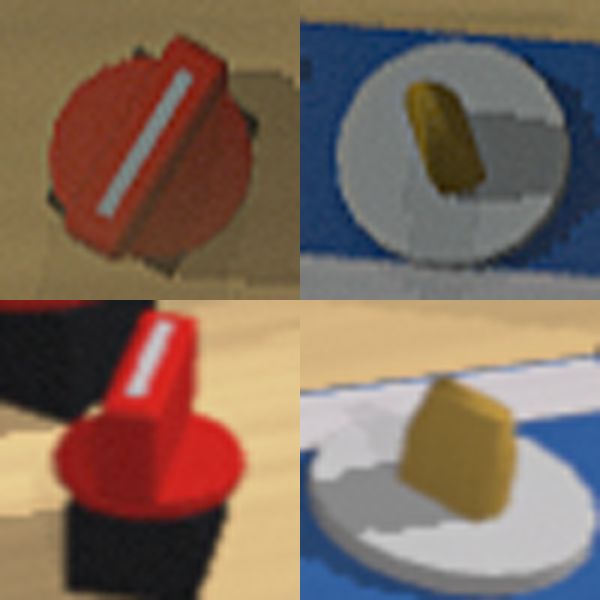

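```bash
cat > fit.py <<'E'
import cv2,pickle,numpy as np
from scipy.optimize import minimize
def proj(s,P):
    c=(P-s["xyz"])@s["rotation"];u=c@s["mtx"].T;return u[:,:2]/u[:,2:]
def rr(R,h,z,n=64):
    t=np.linspace(0,2*np.pi,n,endpoint=False);return np.c_[np.clip(R*np.cos(t),-99,99),np.clip(R*np.sin(t),-h,h),np.full(n,z)]/1e3
def box(a,b,z0,z1): return np.array([[x,y,z] for x in(-a,a) for y in(-b,b) for z in(z0,z1)])/1e3
SP=[np.r_[rr(12,6.5,6),rr(12,6.5,18),rr(9.5,4,30)]]
CO=[np.r_[rr(30,99,0),rr(30,99,6)]]
KN=[np.r_[rr(26,99,27),rr(26,99,33)],box(28,8,33,61)]
K=8
def rend(s,parts,x,y,yaw,z,roi):
    R=cv2.Rodrigues(np.array([0,0,yaw]))[0];x0,y0,w,h=roi
    m=np.zeros((h*K,w*K),np.uint8)
    for P in parts:
        u=(proj(s,P@R.T+[x,y,z])-[x0-.5,y0-.5])*K
        cv2.fillConvexPoly(m,cv2.convexHull(u.astype(np.float32)).round().astype(np.int32),1)
    return cv2.resize(m.astype(np.float32),(w,h),interpolation=cv2.INTER_AREA)
def fit(views,parts,g,z):
    def cost(p):
        return sum(np.abs(rend(s,parts,p[0],p[1],p[2],z,roi)-m).sum()/m.sum() for s,m,roi in views)
    best=None
    for a in np.radians(np.arange(0,180,15)):
        q=minimize(cost,[g[0],g[1],a],method="Nelder-Mead",options=dict(initial_simplex=[[g[0]+i,g[1]+j,a+k] for i,j,k in((0,0,0),(.008,0,0),(0,.008,0),(0,0,.25))],xatol=1e-4,fatol=1e-4))
        if best is None or q.fun<best.fun: best=q
    return best.x[:2].round(4),np.degrees(best.x[2])%180,best.fun
def brass(im):
    h=cv2.cvtColor(im,cv2.COLOR_BGR2HSV);return ((h[...,0]>12)&(h[...,0]<35)&(h[...,1]>110)).astype(np.float32)
def red(im):
    h=cv2.cvtColor(im,cv2.COLOR_BGR2HSV);return (((h[...,0]<9)|(h[...,0]>172))&(h[...,1]>130)).astype(np.float32)
E
cat > c.py <<'E'
from fit import *
d=pickle.load(open("d0.pkl","rb"))
def v(n,roi,f,fill=False):
    x,y,w,h=roi;m=f(d[n]["image"][y:y+h,x:x+w])
    if fill: m=cv2.morphologyEx(m,cv2.MORPH_CLOSE,np.ones((5,5)))
    k,l,st,_=cv2.connectedComponentsWithStats(m.astype(np.uint8));m=(l==1+st[1:,4].argmax()).astype(np.float32)
    print(n,m.sum());return d[n],m,roi
a=v("top",(212,80,24,28),brass);b=v("scene",(450,232,40,36),brass)
for V in([a],[b],[a,b]):print("spindle",fit(V,SP,(.63,.155),.05))
nb=lambda im:(cv2.cvtColor(im,cv2.COLOR_BGR2HSV)[...,1]<60).astype(np.float32)
a=v("top",(199,76,50,38),lambda im:np.maximum(nb(im),brass(im)),True)
print("collar",fit([a],CO+SP,(.63,.155),.05))
a=v("top",(283,193,45,50),red,True);b=v("scene",(304,190,46,60),red,True)
b[1][:,:10]=0
for V in([a],[b],[a,b]):print("knob",fit(V,KN,(.45,.02),0))
cv2.imwrite("pics/m.png",np.hstack([cv2.resize(x[1]*255,(400,400)) for x in(a,b)]))
E
python3 c.py
```

```text
top 154.0
scene 316.0
spindle (array([0.6355, 0.1494]), np.float64(23.05059191849568), np.float64(0.15259739756584167))
spindle (array([0.636, 0.15 ]), np.float64(1.376940803571074), np.float64(0.13721321523189545))
spindle (array([0.6358, 0.1496]), np.float64(22.931674796680127), np.float64(0.3197486996650696))
top 1217.0
collar (array([0.6361, 0.1493]), np.float64(11.451194102330092), np.float64(0.0966387614607811))
top 908.0
scene 714.0
knob (array([0.4516, 0.0203]), np.float64(148.8932038027018), np.float64(0.10032351315021515))
knob (array([0.4516, 0.0203]), np.float64(150.81817611377215), np.float64(0.07389964908361435))
knob (array([0.4517, 0.0203]), np.float64(150.83591937111814), np.float64(0.1765601634979248))[ WARN:0@5.330] global loadsave.cpp:1063 imwrite_ Unsupported depth image for selected encoder is fallbacked to CV_8U.
```

```bash
cat > e.py <<'E'
from fit import *
d=pickle.load(open("d0.pkl","rb"))
rows=[]
for n,(x0,y0,w,h) in dict(top=(206,76,36,42),scene=(446,228,44,46)).items():
  r_=[]
  for a in (12,20,28,36):
    s=d[n];im=cv2.resize(s["image"][y0:y0+h,x0:x0+w],(190,280),interpolation=cv2.INTER_CUBIC);k=np.array([190/w,280/h])
    R=cv2.Rodrigues(np.array([0,0,np.radians(a)]))[0]
    for P in (rr(12,6.5,6),rr(12,6.5,18),rr(9.5,4,30),rr(30,99,6)):
        u=((proj(s,P@R.T+[.636,.1495,.05])-[x0-.5,y0-.5])*k).round().astype(np.int32)
        cv2.polylines(im,[u],True,(0,0,255),1)
    r_.append(im)
  rows.append(np.hstack(r_))
cv2.imwrite("pics/ov.png",np.vstack(rows))
E
python3 e.py
```

```text
(no output)
```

View pics/ov.png

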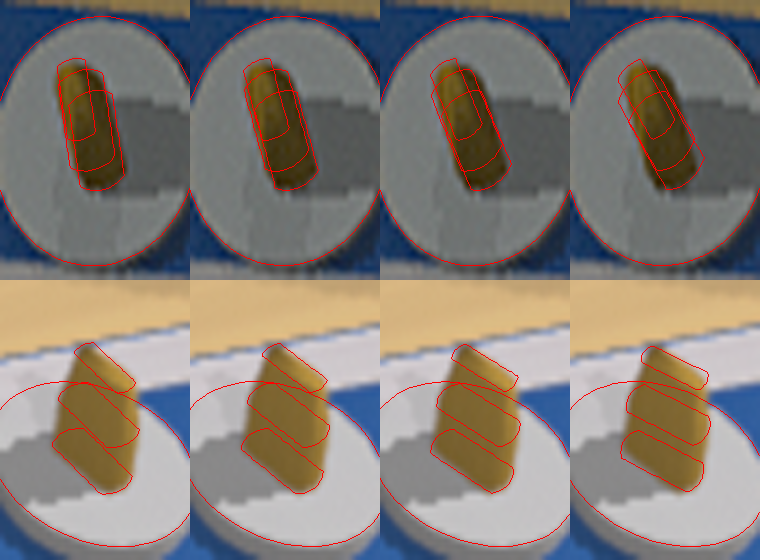

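The spindle fits at (0.636, 0.1495) with a yaw of about 23°. The red knob is at (0.4516, 0.0203) with a yaw of about 150°. Next is a helper that converts world targets to tool shifts.

```bash
cat > go.py <<'E'
import sys,numpy as np
from station import r
o=r.get_obs();R=o["eef_rot"]
x,y,z,phi=map(float,sys.argv[1:5])
t=R.T@(np.array([x,y,z])-o["position"])
cur=np.degrees(np.arctan2(R[1,1],R[0,1]));dp=(phi-cur+180)%360-180
print("t",o["time"],"pos",o["position"].round(4),"phi",cur.round(1),"w",round(o["gripper_width"],4),"F",o["ft_force"].round(1),"tilt",np.degrees(np.arccos(-R[2,0])).round(2),"q",o["q"].round(2))
print("shift",t.round(4),"twist",round(-np.radians(dp),3))
E
python3 go.py .4516 .0203 .16 -120
```

```text
t 0.45 pos [ 0.2542 -0.5982  0.2086] phi -67.0 w 0.0856 F [ 0.2  0.3 -0.4] tilt 0.01 q [ 1.07  0.38  0.04  1.6  -0.02  1.16 -0.05]
shift [ 0.0488 -0.492  -0.4236] twist 0.925
```

Call:
{"method": "servo_tool", "body": {"motion": [1,0.005,-0.047,-0.04,0.18,1,0.01,-0.094,-0.08,0.36,1,0.015,-0.141,-0.12,0.54,1,0.02,-0.188,-0.16,0.72,1,0.025,-0.235,-0.2,0.925]}}

```text
time: 1.08
position: [0.3442, -0.3126, 0.1849]
eef_rot: [[0.001, -0.458, -0.889], [-0.0, -0.889, 0.458], [-1.0, -0.0, -0.001]]
ft_force: [1.1, -0.2, 0.4]
gripper_width: 0.0852
```

```bash
python3 go.py .4516 .0203 .16 -120
```

```text
t 1.075 pos [ 0.3442 -0.3126  0.1849] phi -117.2 w 0.0852 F [ 1.1 -0.2  0.4] tilt 0.06 q [ 0.68  0.06 -0.03  2.05  0.    1.03 -1.4 ]
shift [ 0.025  -0.3452  0.0569] twist 0.048
```

Call:
{"method": "servo_tool", "body": {"motion": [1,0.005,-0.06,0.01,0.05,1,0.01,-0.12,0.02,0.05,1,0.015,-0.18,0.03,0.05,1,0.02,-0.24,0.04,0.05,1,0.025,-0.3,0.05,0.05]}}

```text
time: 1.7
position: [0.4379, -0.0213, 0.1605]
eef_rot: [[0.003, -0.502, -0.865], [-0.001, -0.865, 0.502], [-1.0, -0.001, -0.003]]
ft_force: [0.6, -0.8, -0.2]
gripper_width: 0.0854
```

```bash
python3 go.py .4516 .0203 .14 -120
```

```text
t 1.7 pos [ 0.4379 -0.0213  0.1605] phi -120.1 w 0.0854 F [ 0.6 -0.8 -0.2] tilt 0.18 q [ 0.32  0.05 -0.37  2.12  0.02  0.97 -2.16]
shift [ 0.0205 -0.0429  0.0091] twist -0.002
```

Call:
{"method": "servo_tool", "body": {"motion": [1,0.01,-0.043,0.009,0,1,0.02,-0.043,0.009,0,1,0.02,-0.043,0.009,0,1,0.02,-0.043,0.009,0]}}

```text
time: 2.2
position: [0.4515, 0.0185, 0.1405]
eef_rot: [[0.003, -0.505, -0.863], [-0.001, -0.863, 0.505], [-1.0, -0.0, -0.003]]
ft_force: [-0.2, -0.2, -0.9]
gripper_width: 0.0855
```

```bash
python3 go.py .4516 .0203 .038 -120; cat > look.py <<'E'
import sys,cv2,pickle
from station import r
for n in sys.argv[2:]:
    s=r.snapshot(n);cv2.imwrite(f"pics/{n}{sys.argv[1]}.png",s["image"]);pickle.dump(s,open(f"{n}{sys.argv[1]}.pkl","wb"))
E
python3 look.py 1 wrist
```

```text
t 2.2 pos [0.4515 0.0185 0.1405] phi -120.3 w 0.0855 F [-0.2 -0.2 -0.9] tilt 0.18 q [ 0.26  0.11 -0.41  2.11  0.06  0.93 -2.28]
shift [ 0.1025 -0.0017  0.0011] twist -0.006
```

View pics/wrist1.png

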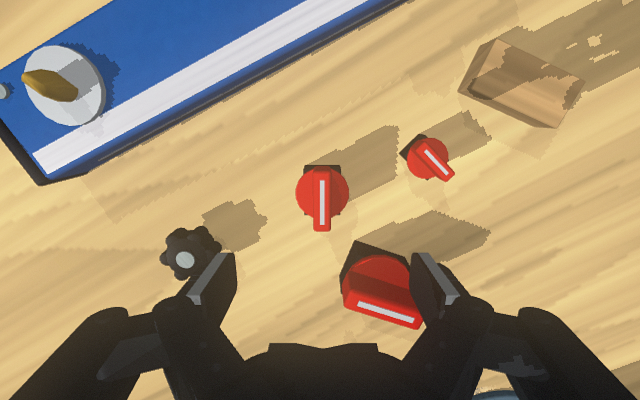

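```bash
cat > f.py <<'E'
from fit import *
s=pickle.load(open("wrist1.pkl","rb"))
print(proj(s,np.array([[.4516,.0203,.061],[.4515,.0185,.14],[.636,.1495,.056],[.463,.168,.044]])),s["xyz"])
def v(roi,f):
    x,y,w,h=roi;m=f(s["image"][y:y+h,x:x+w]);m=cv2.morphologyEx(m,cv2.MORPH_CLOSE,np.ones((7,7)))
    k,l,st,_=cv2.connectedComponentsWithStats(m.astype(np.uint8));return s,(l==1+st[1:,4].argmax()).astype(np.float32),roi
print("knob",fit([v((285,150,80,90),red)],KN,(.4516,.0203),0))
print("sp",fit([v((15,55,75,60),brass)],SP,(.636,.1495),.05))
E
python3 f.py
```

```text
[[319.39911285 201.76966216]
 [320.80478322 238.12343903]
 [ 58.84263698  85.62745672]
 [183.71896095 260.0900819 ]] [ 0.51378236 -0.01902929  0.30505865]
knob (array([0.4499, 0.019 ]), np.float64(149.23324894712488), np.float64(0.06644981354475021))
sp (array([0.634 , 0.1473]), np.float64(24.442669381261624), np.float64(0.07750166207551956))
```

The wrist view shows the knob ahead of the jaws at (322,200), with its bar square to the closing direction. The fits agree to within 2 mm and 2°. The black knob at (190,250) and the offcut at (520,80) are clear. Descending now.

Call:
{"method": "servo_tool", "body": {"motion": [1,0.03,-0.001,0.001,0,1,0.06,-0.001,0.001,0,1,0.09,-0.001,0.001,0,1,0.102,-0.001,0.001,0,1,0.102,-0.001,0.001,0], "newtons": 60}}

```text
time: 2.88
position: [0.4513, 0.0191, 0.0385]
eef_rot: [[0.002, -0.506, -0.863], [-0.002, -0.863, 0.506], [-1.0, 0.0, -0.003]]
ft_force: [0.3, -0.2, -0.4]
gripper_width: 0.085
```

```bash
python3 go.py .4510 .0198 .038 -120.3;python3 look.py 2 wrist scene
```

```text
t 2.875 pos [0.4513 0.0191 0.0385] phi -120.4 w 0.085 F [ 0.3 -0.2 -0.4] tilt 0.15 q [ 0.22  0.29 -0.39  2.17  0.17  0.71 -2.38]
shift [ 0.0004 -0.0005  0.0006] twist -0.002
```

View pics/wrist2.png

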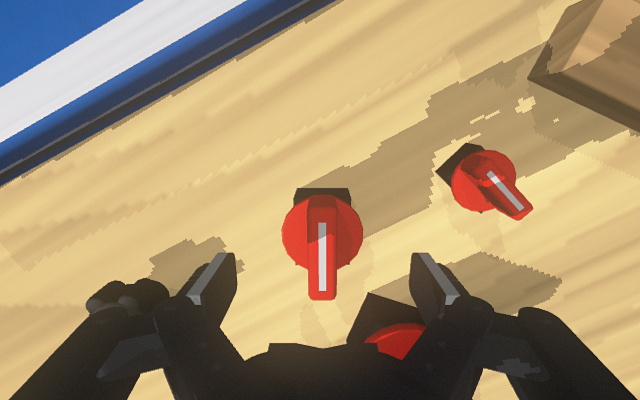

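The knob bar at (322,250) is centred between the pads. I'll close on it.

Call:
{"method": "servo_tool", "body": {"motion": [0,0,0,0,0,0,0,0,0,0,0,0,0,0,0,0,0,0,0,0,0,0,0,0,0], "newtons": 60}}

```text
time: 3.6
position: [0.4527, 0.0195, 0.0397]
eef_rot: [[0.005, -0.505, -0.863], [-0.001, -0.863, 0.505], [-1.0, -0.001, -0.005]]
ft_force: [-0.1, 0.1, 0.4]
gripper_width: -0.0001
```

```bash
python3 go.py .4510 .0198 .19 -120.3;python3 look.py 3 wrist
```

```text
t 3.6 pos [0.4527 0.0195 0.0397] phi -120.4 w -0.0001 F [-0.1  0.1  0.4] tilt 0.3 q [ 0.22  0.29 -0.39  2.17  0.17  0.71 -2.38]
shift [-0.1503  0.0004  0.0008] twist -0.001
```

View pics/wrist3.png

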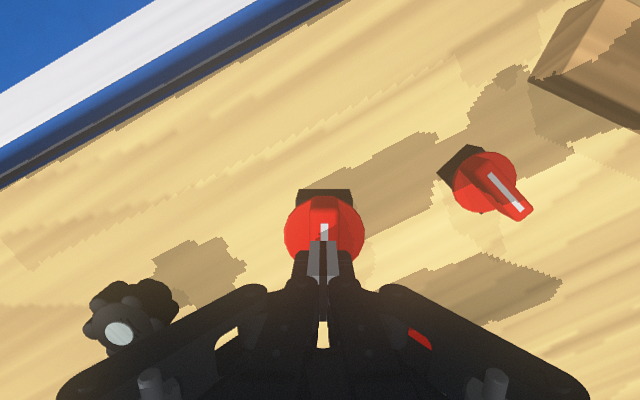

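The gripper shut to 0 without gripping the bar, and the bar still shows at (323,225) beyond the closed fingertips. I need to find where the tips really are.

```bash
python3 look.py 4 scene top; python3 - <<'E'
from fit import *
for n in("wrist3","wrist2","scene4","top4"):
    s=pickle.load(open(n+".pkl","rb"));print(n,proj(s,np.array([[.4527,.0195,.0397],[.4527,.0195,.0587],[.451,.0198,.061]])).round(1).tolist())
a=pickle.load(open("scene4.pkl","rb"))["image"][130:270,230:390];b=pickle.load(open("top4.pkl","rb"))["image"][170:310,250:410]
cv2.imwrite("pics/c4.png",cv2.resize(np.hstack([a,b]),(800,350),interpolation=cv2.INTER_CUBIC))
E
```

```text
wrist3 [[320.9, 238.5], [320.7, 252.7], [321.8, 257.4]]
wrist2 [[319.0, 237.8], [318.6, 252.1], [319.7, 256.9]]
scene4 [[327.9, 214.4], [328.1, 203.9], [327.9, 202.1]]
top4 [[307.8, 217.0], [307.2, 215.5], [306.9, 216.5]]
```

View pics/c4.png

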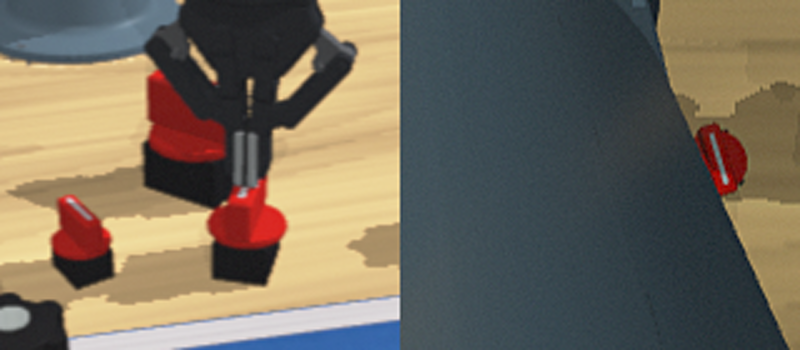

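```bash
python3 - <<'E'
from fit import *
a=pickle.load(open("scene4.pkl","rb"))["image"][180:250,295:365];b=pickle.load(open("wrist3.pkl","rb"))["image"][170:310,250:390]
s2=pickle.load(open("wrist2.pkl","rb"))["image"][170:310,250:390]
cv2.imwrite("pics/c5.png",np.hstack([cv2.resize(x,(266,266),interpolation=cv2.INTER_CUBIC) for x in(a,b,s2)]))
cv2.imwrite("pics/c5.png",np.hstack([cv2.resize(x,(400,500),interpolation=cv2.INTER_CUBIC) for x in(a,b)]))
E
```

```text
(no output)
```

View pics/c5.png

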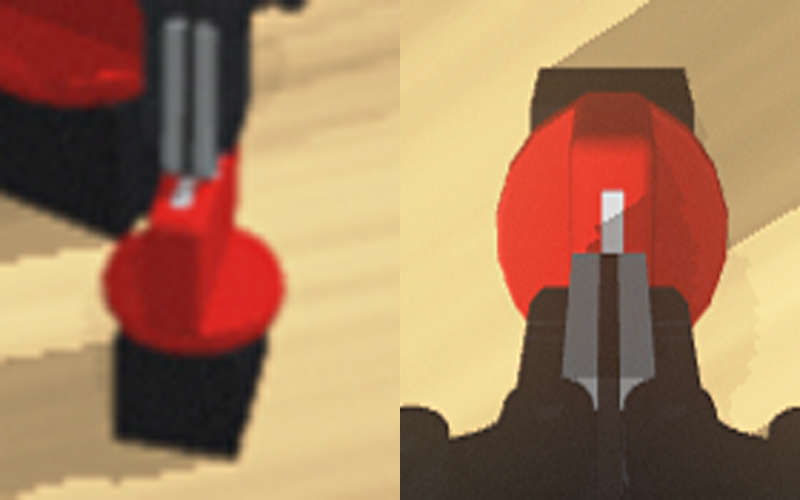

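```bash
python3 - <<'E'
from fit import *
for z in(.04,.05,.055,.06,.065,.07):
    P=np.array([[.4527+.011*.863,.0195-.011*.505,z]])
    print(z,[proj(pickle.load(open(n+".pkl","rb")),P).round(1).tolist() for n in("wrist3","scene4")])
E
```

```text
0.04 [[[320.9, 221.5]], [[326.5, 217.7]]]
0.05 [[[320.8, 227.8]], [[326.5, 212.2]]]
0.055 [[[320.7, 231.2]], [[326.6, 209.4]]]
0.06 [[[320.6, 234.8]], [[326.6, 206.6]]]
0.065 [[[320.6, 238.7]], [[326.6, 203.7]]]
0.07 [[[320.5, 242.8]], [[326.7, 200.9]]]
```

Both views put the closed fingertips at about z = 0.066, while the reported TCP is at 0.040. So the real finger ends sit about 26 mm behind the reported TCP, and the jaws closed just above the bar without touching it. I'll open, go about 26 mm lower, and check by camera before closing.

Call:
{"method": "servo_tool", "body": {"motion": [1,0,0,0,0,1,0,0,0,0,1,0,0,0,0,1,0,0,0,0,1,0.008,0,0.001,0]}}

```text
time: 4.38
position: [0.4527, 0.0201, 0.0319]
eef_rot: [[0.007, -0.506, -0.863], [-0.001, -0.863, 0.506], [-1.0, -0.002, -0.007]]
ft_force: [0.2, 0.4, -0.1]
gripper_width: 0.0854
```

```bash
python3 go.py .4510 .0198 .015 -120.3
```

```text
t 4.375 pos [0.4527 0.0201 0.0319] phi -120.4 w 0.0854 F [ 0.2  0.4 -0.1] tilt 0.41 q [ 0.22  0.3  -0.39  2.18  0.18  0.69 -2.39]
shift [0.0169 0.0011 0.0015] twist -0.001
```

Call:
{"method": "servo_tool", "body": {"motion": [1,0.008,0.001,0.001,0,1,0.017,0.001,0.0015,0,1,0.017,0.001,0.0015,0]}}

```text
time: 4.75
position: [0.4498, 0.0199, 0.0138]
eef_rot: [[0.004, -0.505, -0.863], [-0.001, -0.863, 0.505], [-1.0, -0.001, -0.004]]
ft_force: [-0.5, 0.1, -0.5]
gripper_width: 0.0855
```

```bash
python3 go.py .4510 .0198 .015 -120.3; python3 look.py 6 scene wrist;python3 - <<'E'
from fit import *
a=pickle.load(open("scene6.pkl","rb"))["image"][160:260,270:380];b=pickle.load(open("wrist6.pkl","rb"))["image"][150:350,210:430]
cv2.imwrite("pics/c6.png",np.hstack([cv2.resize(x,(400,364),interpolation=cv2.INTER_CUBIC) for x in(a,b)]))
E
```

```text
t 4.75 pos [0.4498 0.0199 0.0138] phi -120.4 w 0.0855 F [-0.5  0.1 -0.5] tilt 0.26 q [ 0.21  0.33 -0.38  2.19  0.2   0.65 -2.41]
shift [-0.0012 -0.0005 -0.0011] twist -0.001
```

View pics/c6.png

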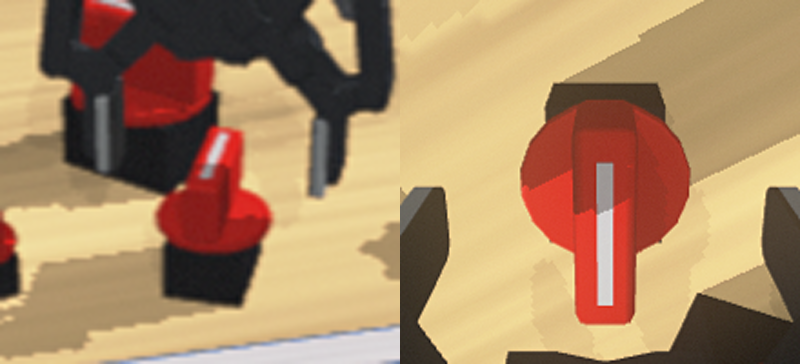

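```bash
python3 - <<'E'
from fit import *
s=pickle.load(open("scene6.pkl","rb"));w=pickle.load(open("wrist6.pkl","rb"))
for z in(.03,.04,.05,.06):
    for sg in(-1,1):
        P=np.array([[.4498+.011*.863+sg*.045*.505,.0199-.011*.505+sg*.045*.863,z]]);print(z,sg,proj(s,P).round(1).tolist(),proj(w,P).round(1).tolist())
E
```

```text
0.03 -1 [[298.5, 218.8]] [[404.2, 232.4]]
0.03 1 [[354.3, 225.7]] [[238.3, 232.4]]
0.04 -1 [[298.4, 213.4]] [[409.4, 239.9]]
0.04 1 [[354.6, 220.2]] [[233.0, 240.0]]
0.05 -1 [[298.3, 207.9]] [[415.3, 248.5]]
0.05 1 [[354.8, 214.6]] [[226.9, 248.6]]
0.06 -1 [[298.2, 202.4]] [[422.0, 258.3]]
0.06 1 [[355.1, 209.0]] [[219.9, 258.4]]
```

Open, the tips are at z ≈ 0.051, so on closing they swing down to about 0.039, just above the disc. Closing.

Call:
{"method": "servo_tool", "body": {"motion": [0,0,0,0,0,0,0,0,0,0,0,0,0,0,0,0,0,0,0,0,0,0,0,0,0], "newtons": 60}}

```text
time: 5.48
position: [0.4514, 0.0201, 0.0149]
eef_rot: [[0.007, -0.506, -0.863], [-0.001, -0.863, 0.506], [-1.0, -0.003, -0.007]]
ft_force: [-0.9, 1.0, 0.5]
gripper_width: 0.0147
```

```bash
python3 go.py .4510 .0198 .16 -120.3; python3 look.py 7 scene wrist;python3 - <<'E'
from fit import *
a=pickle.load(open("scene7.pkl","rb"))["image"][160:260,270:380];b=pickle.load(open("wrist7.pkl","rb"))["image"][150:350,210:430]
cv2.imwrite("pics/c7.png",np.hstack([cv2.resize(x,(400,364),interpolation=cv2.INTER_CUBIC) for x in(a,b)]))
E
```

```text
t 5.475 pos [0.4514 0.0201 0.0149] phi -120.4 w 0.0147 F [-0.9  1.   0.5] tilt 0.42 q [ 0.21  0.33 -0.38  2.19  0.2   0.65 -2.41]
shift [-1.451e-01  1.000e-04 -8.000e-04] twist -0.001
```

View pics/c7.png

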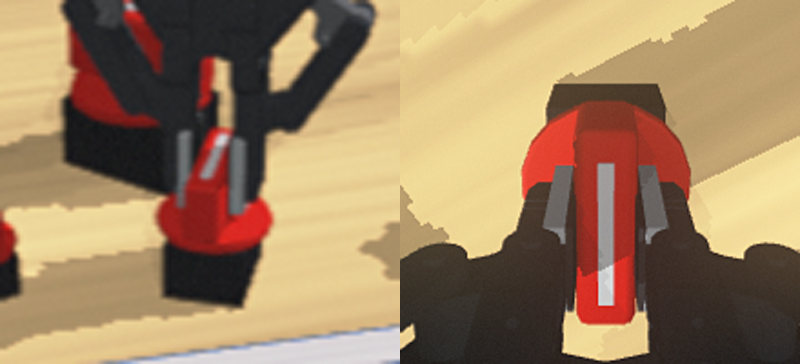

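Gripped: the width is 14.7 mm and the bar is between both pads. Lifting.

Call:
{"method": "servo_tool", "body": {"motion": [0,-0.02,0,0,0,0,-0.05,0,0,0,0,-0.085,0,0,0,0,-0.125,0,0,0,0,-0.145,0,0,0]}}

```text
time: 6.2
position: [0.4511, 0.0203, 0.1618]
eef_rot: [[0.01, -0.506, -0.863], [-0.001, -0.863, 0.506], [-1.0, -0.004, -0.009]]
ft_force: [0.6, -1.3, -0.5]
gripper_width: 0.015
```

```bash
python3 go.py .6352 .1488 .16 -66; python3 look.py 8 wrist
```

```text
t 6.2 pos [0.4511 0.0203 0.1618] phi -120.4 w 0.015 F [ 0.6 -1.3 -0.5] tilt 0.57 q [ 0.28  0.08 -0.43  2.09  0.04  0.97 -2.27]
shift [ 0.0034 -0.2039 -0.0939] twist -0.949
```

View pics/wrist8.png

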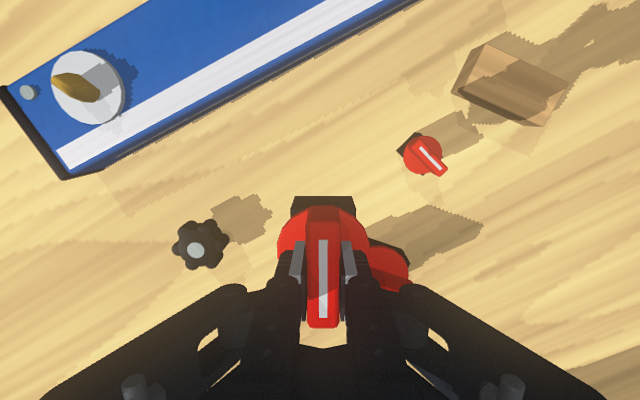

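The knob is in hand at (323,265), and the black knob and offcut haven't moved. Carrying it to the spindle.

Call:
{"method": "servo_tool", "body": {"motion": [0,0.001,-0.04,-0.018,-0.18,0,0.001,-0.08,-0.037,-0.36,0,0.002,-0.12,-0.056,-0.54,0,0.003,-0.16,-0.075,-0.72,0,0.003,-0.204,-0.094,-0.9]}}

```text
time: 6.88
position: [0.637, 0.1488, 0.1609]
eef_rot: [[0.011, 0.366, -0.93], [-0.003, -0.93, -0.366], [-1.0, 0.006, -0.009]]
ft_force: [-0.1, -0.3, -0.9]
gripper_width: 0.0149
```

```bash
python3 go.py .6352 .1488 .16 -66
```

```text
t 6.875 pos [0.637  0.1488 0.1609] phi -68.5 w 0.0149 F [-0.1 -0.3 -0.9] tilt 0.62 q [ 0.12  0.49 -0.55  1.62  0.28  1.11 -1.7 ]
shift [ 0.0008 -0.0006  0.0017] twist -0.044
```

Call:
{"method": "servo_tool", "body": {"motion": [0,0,0,0.001,-0.044,0,0,0,0.001,-0.044,0,0,0,0.001,-0.044]}}

```text
time: 7.25
position: [0.6352, 0.1476, 0.1597]
eef_rot: [[0.009, 0.406, -0.914], [-0.004, -0.914, -0.406], [-1.0, 0.007, -0.006]]
ft_force: [0.4, -0.3, 0.2]
gripper_width: 0.015
```

```bash
python3 go.py .6352 .1488 .12 -66; python3 look.py 9 wrist scene top
python3 - <<'E'
from fit import *
g=lambda n,x,y,w,h:cv2.resize(pickle.load(open(n+".pkl","rb"))["image"][y:y+h,x:x+w],(400,360),interpolation=cv2.INTER_CUBIC)
cv2.imwrite("pics/c9.png",np.hstack([g("wrist9",220,120,200,180),g("scene9",400,150,140,126)]))
E
```

```text
t 7.25 pos [0.6352 0.1476 0.1597] phi -66.1 w 0.015 F [ 0.4 -0.3  0.2] tilt 0.54 q [ 0.13  0.49 -0.56  1.62  0.29  1.11 -1.66]
shift [ 0.0397 -0.0014 -0.0003] twist -0.001
```

View pics/c9.png

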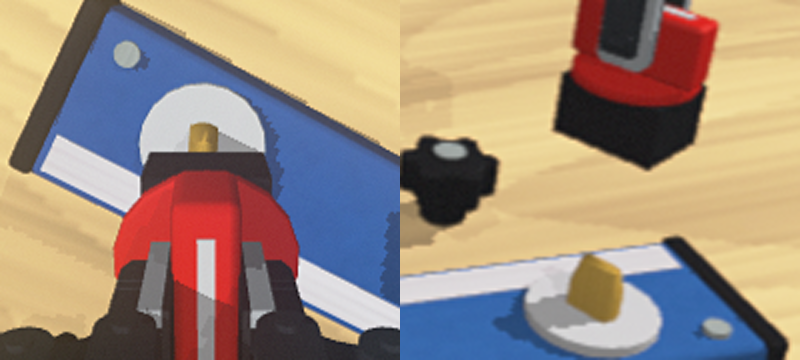

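View pics/top9.png

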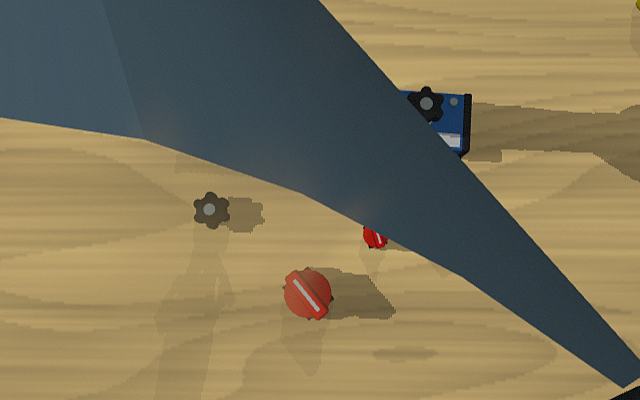

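```bash
cat > ov.py <<'E'
import sys
from fit import *
tag=sys.argv[1];kx,ky,kz,ka,sx,sy,sa=map(float,sys.argv[2:9])
out=[]
for n,(x,y,w,h) in dict(wrist=(220,120,200,180),scene=(400,150,140,126)).items():
    s=pickle.load(open(n+tag+".pkl","rb"));k=400/w
    im=cv2.resize(s["image"][y:y+h,x:x+w],(400,360),interpolation=cv2.INTER_CUBIC)
    def dr(P,px,py,pz,a,c):
        R=cv2.Rodrigues(np.array([0,0,np.radians(a)]))[0]
        cv2.polylines(im,[((proj(s,P@R.T+[px,py,pz])-[x-.5,y-.5])*k).round().astype(np.int32)],True,c,1)
    rect=lambda a,b,z:np.array([[a,b,z],[a,-b,z],[-a,-b,z],[-a,b,z]])/1e3
    for P in(rect(23,18,0),rect(23,18,27),rr(26,99,27),rr(26,99,33),rect(28,8,61)):dr(P,kx,ky,kz,ka,(0,255,0))
    for P in(rr(30,99,6),rr(12,6.5,18),rr(9.5,4,30),rr(12,6.5,6)):dr(P,sx,sy,.05,sa,(255,0,255))
    out.append(im)
cv2.imwrite(f"pics/ov{tag}.png",np.hstack(out))
E
python3 ov.py 9 .6352 .1476 .145 23.9 .6352 .1488 23.5
```

```text
(no output)
```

View pics/ov9.png

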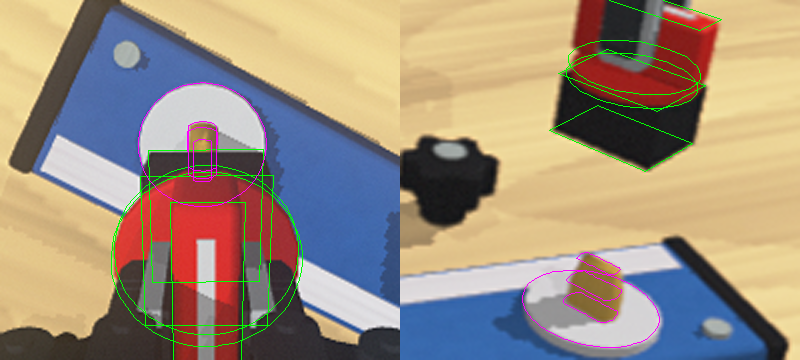

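The overlays match in both views, and the spindle and the white line are parallel. Lowering in stages.

Call:
{"method": "servo_tool", "body": {"motion": [0,0.015,-0.0015,0,0,0,0.03,-0.0015,0,0,0,0.045,-0.0015,0,0,0,0.05,-0.0015,0,0,0,0.05,-0.0015,0,0]}}

```text
time: 8.02
position: [0.6352, 0.1488, 0.11]
eef_rot: [[0.009, 0.406, -0.914], [-0.004, -0.914, -0.406], [-1.0, 0.007, -0.007]]
ft_force: [0.3, 0.1, -0.4]
gripper_width: 0.015
```

```bash
python3 go.py .6354 .1488 .09 -66; python3 look.py 10 scene wrist; python3 ov.py 10 .6354 .1488 .095 23.9 .6354 .1488 23.5
```

```text
t 8.025 pos [0.6352 0.1488 0.11  ] phi -66.0 w 0.015 F [ 0.3  0.1 -0.4] tilt 0.56 q [ 0.11  0.54 -0.54  1.66  0.32  1.02 -1.68]
shift [ 0.02 -0.   -0.  ] twist -0.001
```

View pics/ov10.png

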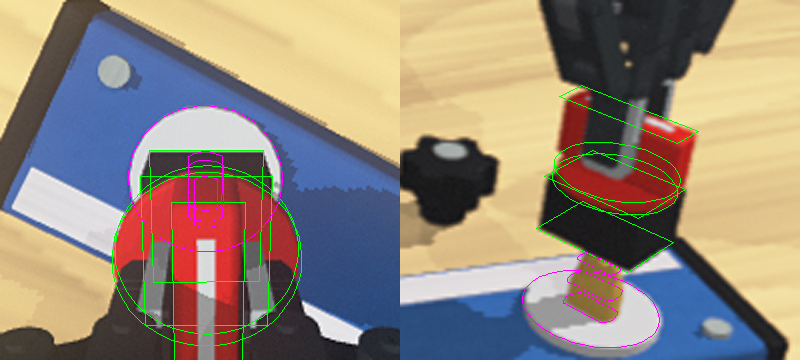

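Call:
{"method": "servo_tool", "body": {"motion": [0,0.008,0,0,0,0,0.014,0,0,0,0,0.019,0,0,0,0,0.023,0,0,0,0,0.023,0,0,0]}}

```text
time: 8.75
position: [0.636, 0.149, 0.0877]
eef_rot: [[0.01, 0.406, -0.914], [-0.003, -0.914, -0.406], [-1.0, 0.007, -0.008]]
ft_force: [0.0, 0.3, -1.6]
gripper_width: 0.0149
```

```bash
python3 go.py .6354 .1488 .07 -66
```

```text
t 8.75 pos [0.636  0.149  0.0877] phi -66.0 w 0.0149 F [ 0.   0.3 -1.6] tilt 0.63 q [ 0.11  0.57 -0.53  1.67  0.34  0.99 -1.69]
shift [ 0.0177 -0.0002  0.0008] twist -0.001
```

The underside is 7 mm below the spindle top with no significant force, so it's going on. Continuing.

Call:
{"method": "servo_tool", "body": {"motion": [0,0.004,0,0,0,0,0.008,0,0,0,0,0.011,0,0,0,0,0.014,0,0,0,0,0.014,0,0,0]}}

```text
time: 9.38
position: [0.6358, 0.1488, 0.0733]
eef_rot: [[0.01, 0.406, -0.914], [-0.003, -0.914, -0.406], [-1.0, 0.007, -0.007]]
ft_force: [0.1, 0.1, -1.3]
gripper_width: 0.0148
```

```bash
python3 go.py .6354 .1488 .07 -66
```

```text
t 9.375 pos [0.6358 0.1488 0.0733] phi -66.0 w 0.0148 F [ 0.1  0.1 -1.3] tilt 0.59 q [ 0.1   0.58 -0.52  1.68  0.35  0.97 -1.7 ]
shift [ 0.0033 -0.0002  0.0004] twist -0.001
```

Call:
{"method": "servo_tool", "body": {"motion": [0,0.002,0,0,0,0,0.003,0,0,0,0,0.004,0,0,0,0,0.004,0,0,0]}}

```text
time: 9.88
position: [0.6363, 0.1489, 0.0711]
eef_rot: [[0.01, 0.406, -0.914], [-0.004, -0.914, -0.406], [-1.0, 0.008, -0.008]]
ft_force: [-2.6, -0.9, 7.4]
gripper_width: 0.015
```

```bash
python3 go.py .6354 .1488 .07 -66; python3 look.py 11 scene wrist; python3 ov.py 11 .6356 .1488 .056 23.9 .6356 .1488 23.5
```

```text
t 9.875 pos [0.6363 0.1489 0.0711] phi -66.1 w 0.015 F [-2.6 -0.9  7.4] tilt 0.64 q [ 0.1   0.59 -0.52  1.68  0.35  0.96 -1.7 ]
shift [ 0.0011 -0.0003  0.0009] twist -0.001
```

View pics/ov11.png

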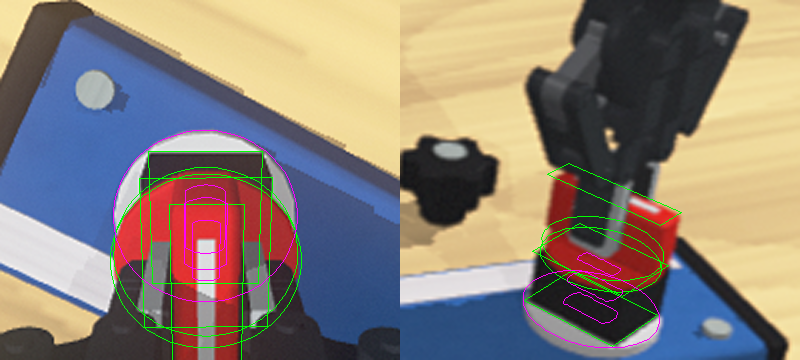

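Contact of 7 N upward at z = 0.0711, against a predicted 0.071. Both views show the hub down on the collar. Releasing and retreating straight up.

Call:
{"method": "servo_tool", "body": {"motion": [0.3,0,0,0,0,1,0,0,0,0,1,0,0,0,0,1,0,0,0,0,1,-0.01,0,0,0]}}

```text
time: 10.6
position: [0.6352, 0.1486, 0.0803]
eef_rot: [[0.008, 0.406, -0.914], [-0.004, -0.914, -0.406], [-1.0, 0.007, -0.005]]
ft_force: [0.2, 0.1, -0.3]
gripper_width: 0.0855
```

Call:
{"method": "servo_tool", "body": {"motion": [1,-0.03,0,0,0,1,-0.06,0,0,0,1,-0.1,0,0,0,1,-0.13,0,0,0,1,-0.13,0,0,0]}}

```text
time: 11.22
position: [0.6366, 0.1504, 0.2149]
eef_rot: [[0.016, 0.406, -0.914], [-0.002, -0.914, -0.406], [-1.0, 0.009, -0.013]]
ft_force: [-0.5, 0.6, 0.3]
gripper_width: 0.0855
```

```bash
python3 go.py .6354 .1488 .2 -66; python3 look.py 12 scene wrist; python3 ov.py 12 .6356 .1488 .056 23.9 .6356 .1488 23.5
cat > g.py <<'E'
from fit import *
for n,roi in(("scene12",(430,190,60,80)),("wrist12",(250,120,150,170))):
    s=pickle.load(open(n+".pkl","rb"));x,y,w,h=roi;m=cv2.morphologyEx(red(s["image"][y:y+h,x:x+w]),cv2.MORPH_CLOSE,np.ones((7,7)))
    k,l,st,_=cv2.connectedComponentsWithStats(m.astype(np.uint8));m=(l==1+st[1:,4].argmax()).astype(np.float32)
    for z in(.053,.056,.059,.062):print(n,z,fit([(s,m,roi)],KN,(.6356,.1488),z))
E
python3 g.py
```

```text
t 11.225 pos [0.6366 0.1504 0.2149] phi -66.0 w 0.0855 F [-0.5  0.6  0.3] tilt 0.92 q [ 0.14  0.44 -0.57  1.57  0.26  1.2  -1.64]
shift [0.0149 0.0009 0.002 ] twist -0.001
scene12 0.053 (array([0.6345, 0.1533]), np.float64(24.978995459485418), np.float64(0.04806634783744812))
scene12 0.056 (array([0.6385, 0.1506]), np.float64(23.903745969437615), np.float64(0.05689837038516998))
scene12 0.059 (array([0.6428, 0.1476]), np.float64(26.220564317644204), np.float64(0.06672699749469757))
scene12 0.062 (array([0.6465, 0.1451]), np.float64(32.46006430992298), np.float64(0.07813645899295807))
wrist12 0.053 (array([0.6349, 0.1482]), np.float64(23.731824877190295), np.float64(0.05182627961039543))
wrist12 0.056 (array([0.6353, 0.1484]), np.float64(23.865747655354532), np.float64(0.072798952460289))
wrist12 0.059 (array([0.6357, 0.1487]), np.float64(24.131175613860307), np.float64(0.09488872438669205))
wrist12 0.062 (array([0.6363, 0.1487]), np.float64(23.712431426830623), np.float64(0.11809559166431427))
```

View pics/ov12.png

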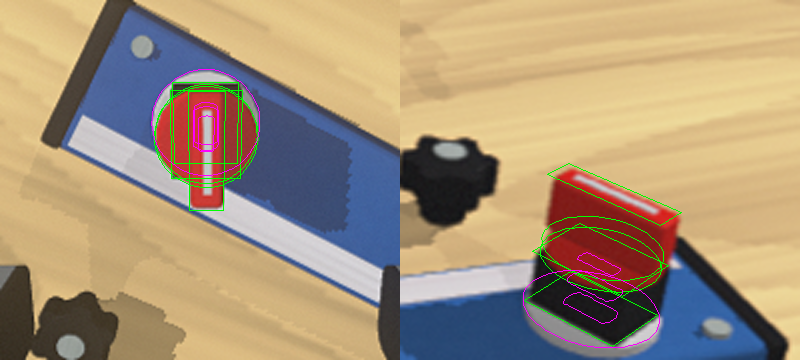

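View pics/scene12.png

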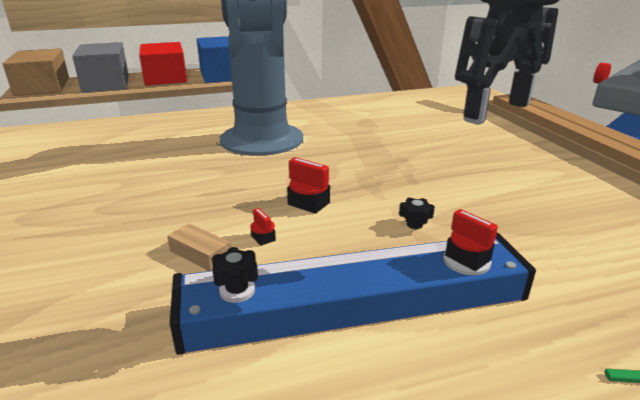

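The knob is seated upright on the collar at (472,240) in the scene view. The black knob at (416,212) and the offcut at (200,245) haven't moved, and the arm is clear. Handing in.

```bash
python3 -c "
from station import r
print(r.finish_job())"
```

```text
the job is handed in; nothing more can be done
None
```

The red bar-grip knob (the middle-sized of the three) is on the spindle, released, and the job was handed in at about 11.2 s. The hand-in reports no verdict.

- **First grasp missed:** The jaws shut to 0 just above the bar without touching anything. The camera views put the real fingertips about 26 mm behind the reported TCP, contrary to the description. I reopened, went 26 mm lower and gripped the bar at a width of 15 mm.
- **Seating:** The knob went down with almost no force until contact. That came at a reported TCP height of 0.0711 m, against 0.071 m expected, with 7 N upward force. I then released it and backed straight up.
- **Last checks:** After release the knob fits at about (0.6355, 0.149) with a yaw of about 24°. The spindle is at about (0.6355, 0.149) with a yaw of about 23°, so they agree within roughly 3 mm and 2°. The knob is upright with its hub on the collar.
- **Height check disagreed slightly:** The silhouette fits slightly preferred a knob height 3 mm below the collar top. That is physically impossible, so I put it down to fitting and calibration error.
- **Surroundings:** The black knob and the offcut look unmoved in the final scene view. The arm was clear of everything.

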